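Lock the air filter onto the airbrush line's camlock outlet

ROBOT

A 6-joint arm with a two-finger parallel gripper is mounted at the origin on the work surface. World frame = base frame: x ahead of the robot, y to its left, z up, the work surface at z = 0. Lengths are in mm, angles in rad, forces in N, time in s.
With the tool pointing down it reaches from about 350 to 775 mm from the base axis. Payload 5.5 kg.
Tool frame: the origin (TCP) lies at the very end of the fingers, on their centre line; the grasp point (between the pads) lies 19 mm behind it (r.hold_point_z is the distance from the TCP to the grasp point, in mm); z points along the fingers, y is the line along which they close (so a half turn about z gives the same grasp; the last joint's range is limited). The gripper opens to 85 mm and grips with 20 to 120 N. Pads are 22 mm wide; open, the fingers measure 114 mm over their backs; the gripper's body (76 mm by 85 mm) begins 54 mm behind the grasp point. The pads swing forward as they close: fully open they stand 13 mm farther back than shut.
Start: joints at [1.053, 0.313, 0.046, 1.304, 0, 1.431], TCP at [212.131, 534.483, 231.323] pointing down, gripper open.
Joint ranges: [-2.76, 2.76], [-0.86, 1.69], [-1.03, 1.26], [-2.2, 2.34], [-1.47, 1.5], [-3.14, 3.14]. Speed limits (rad/s): [2.57, 2.57, 3.14, 3.14, 3.14, 3.14].

INTERFACE

Orientations are given as a unit quaternion [x, y, z, w].
In Python, from rig import r gives the robot as it stands.
- The arm moves only by the tool apply_moves, never from a script. Its argument "deltas" is a list of rows, each a list of 2 entries, a list of its own where there are three numbers: the shift along the tool's x, y, z in m, then the turn about the tool's z in degrees. In form: [[[dx, dy, dz], yaw], ...]. A call has 1 to 12 rows; each row shifts and turns the commanded pose from where the row before left it, along the tool's axes as they then stand; what a row does not reach is not made up. A row lasts 1/12 s, in which the tool goes at most 41.7 mm and 7.16 degrees, less where a joint would pass 70% of its speed; a pose out of reach is approached as far as the arm can. A call with a gripper value outside its range is refused whole. "hand" is the gripper command: -1 is shut, 1 is fully open, values between are in proportion, set as the call begins (left out, the last holds). The fingers move at their own pace and stop on an object; the grip force is fixed at half the most. Time passes only in rows, so rows that do not move let the fingers close. It gives the time, the measured TCP pose, the force, the opening and the grip force at its end, in the units of the state.
- r.observe(): the state, without advancing time (a new reading comes with each control period).
- r.camera(name): name is "scene" or "top" or "wrist"; returns (picture, depth): 480x640x3 uint8, blue, green, red; 480x640 float32, mm along the optical axis (not along the pixel's ray), 0 where there is no reading.
- r.camera_model(name): a dict with "K" (3x3 intrinsics, pixels), "k1" (the pictures are not rectified: a ray, as slopes to the right and down, at radius r is drawn at 1 + k1 r^2 times it, then the intrinsics apply), "R" (3x3) and "t" (3): a world point X has camera coordinates R X + t. Camera axes: x right, y down, z forward; pixel columns grow to the right and rows downward; lengths in mm; the calibration is good to about 2 mm. A picture is of the moment at which its call begins: read the wrist's pose just before it. camera_model takes no time and is no camera call; for the wrist camera it gives the pose at the moment of the call.
- r.hand_in(): hands the job in; it is judged then, once.
The state is a dict: "time_s": time; "joint_pos": joint angles; "dq": joint speeds; "joint_efforts": joint torques, N m; "position": TCP position; "eef_rot": TCP orientation; "contact_force": force on the tool from outside, world axes, zero at the start; "torque": the same for the moment, N m; "width": finger opening in mm; "finger_force": force on a finger pad.
Only numpy, scipy, OpenCV 4.12 (cv2) and the standard library are available. Lean on these libraries where they do the work, as an engineer would, in place of code of your own. Each camera call takes 0.05 s, during which the arm holds its last target. There are 200 camera calls.

TASK

Fit the blue-headed air filter to the airbrush line's outlet post: push its coupling gently down over the brass grooved adaptor until it is fully home, without forcing it, then swing its two cam arms fully down, one after the other, so that it is locked on upright. Let go of it at the end, and leave the paint jar and the two dropper bottles alone.

Things in the scene. Friction and masses are not known exactly. Their poses are not given: they have to be found in the camera images.
- post: Air outlet post, fixed upright on the bench: dark steel flange 100 mm across and 12 mm high, pipe 36 mm across up to 30 mm, then 25 mm, with the brass adaptor on top, on the same axis. Origin: centre of its underside, on the bench, z up. Pushing the coupling on with more than about 40 N by hand, or forcing an arm when it is not home, damages the fit; 25 N is enough
- seat_nominal (a point): On the post's axis 85 mm above the bench: drawing height of the adaptor's seat, the top of a collar 48 mm across. The adaptor is threaded in unevenly: the true seat is 75 to 95 mm up, unmeasured. Above it a spigot 32 mm across, 35 mm high, top 5 mm tapered to 24 mm; cam groove 6 to 16 mm above the seat; rubber seal at 25 mm drags with 5 to 15 N, then the seat stops the coupling hard
- gasket (a joint): Flat black rubber gasket (a washer 45 mm across) on the adaptor's seat, m: 0 free, standing 2 mm proud of the seat; 0.002 pressed flush by the coupling's rim, which is then fully home. Needs about 4 N on top of the seal's drag
- coupling: Loose filter, 0.3 to 0.5 kg, 71 mm high, upright on the bench, open mouth down. Origin: centre of the mouth's rim, z up. Aluminium skirt 43 mm across, 44 mm high, bore 34 mm across and 40 mm deep. Cam arms hinged on its +x side (red tip) and -x side (yellow). Home when the rim sits on the seat; its weight alone does not push it past the seal, and it stays where pushed. Any yaw will do
- filter_grip (a point): Centre of the filter's blue square head, 40 by 40 mm, faces square to x and y, 44 to 68 mm above the rim (this point: 56 mm), black cap above it up to 71 mm. Axes as the coupling. The cam arms stick out beneath the +x and -x faces, so grip it by the +y and -y faces
- lever_a (a joint): Red-tipped cam arm, angle in rad. 0: pointing out and 30 degrees above level; grows as it swings down; 0.52 level; 1.66 end stop, fully down (65 degrees below level). Stays where left; about 2 N at its tip moves it. It reaches the stop only if the coupling is within about 2 mm of home, else its cam jams on the adaptor at about 1.4
- lever_b (a joint): Yellow-tipped cam arm: as lever_a, on the other side
- lever_a_hinge (a point): Hinge of the red-tipped arm, 25 mm out along the coupling's +x and 28.3 mm above the rim; the hinge pin runs along the coupling's y
- lever_b_hinge (a point): Hinge of the yellow-tipped arm, 25 mm out along the coupling's -x and 28.3 mm above the rim
- lever_a_pad (a point): Centre of the red tip of that arm, 59 mm from its hinge: a plate 22 mm long, 20 mm wide, 6 mm thick; push on its upper, outer face (3 mm from this point). The arm is 70 mm long from the hinge
- lever_b_pad (a point): Centre of the yellow tip of the other arm, same sizes
- paint_jar: Bystander: green paint jar, 52 mm across, 55 mm high; origin under its centre
- white_dropper: Bystander: white dropper bottle, 28 mm across, 75 mm high; origin under its centre
- grey_dropper: Bystander: grey dropper bottle with a black cap, 28 mm across, 75 mm high; origin under its centre
Mind the look-alikes: they are no part of the job. Of the things that look like the post, take the one that is farthest to the robot's left at the start.

How it is judged (in metres and radians):
On the way, in this order (a step that is already met when the one before it is completed fails the run):
1. the coupling is pushed fully home on the adaptor (gasket pressed by more than 1.2 mm, upright, on the post's axis within 4 mm) with both cam arms still up (value of joint gasket above 0.0012 m and horizontal distance between coupling and post below 0.004 m and angle between coupling's own z axis and vertical below 0.12 rad and value of joint each of lever_a, lever_b below 1 rad), for 0.1 s.
2. one cam arm is fully down (beyond 1.56 rad) while the other is still up (below 1.0 rad) (((value of joint lever_a above 1.56 rad and value of joint lever_b below 1 rad) or (value of joint lever_b above 1.56 rad and value of joint lever_a below 1 rad))), for 0.1 s.
3. both cam arms are fully down (value of joint each of lever_a, lever_b above 1.56 rad), for 0.1 s.
At the end, for the whole second after the job is handed in: The filter sits upright (within 0.08 rad) and fully home on the adaptor (gasket pressed by more than 1.2 mm), within 4 mm of the post's axis, both cam arms are fully down (beyond 1.56 rad), and it is at rest and released (all of step 3 and value of joint gasket above 0.0012 m and horizontal distance between coupling and post below 0.004 m and angle between coupling's own z axis and vertical below 0.08 rad and linear speed of coupling below 0.02 m/s); the robot touches nothing.
It fails at once if the coupling forced onto the post: over 60 N of contact force (seal squeeze of up to 18 N included) while both cam arms are still up (contact force between coupling and post above 60 N and value of joint each of lever_a, lever_b below 1 rad).
It fails at once if a cam arm forced: over 120 N of contact force between the coupling with its arms and the post (contact force between coupling and post above 120 N).
It fails at once if the paint jar or a dropper bottle shifted by more than 30 mm or knocked over (distance of any of paint_jar, white_dropper, grey_dropper from where it was at the start of the episode above 0.03 m or angle between any of paint_jar, white_dropper, grey_dropper's own z axis and vertical above 0.5 rad).
It also fails if it takes over 72 s, if anything falls off the work surface, if the arm or the gripper's body presses on something with over 40 N, if the wrist force passes 120 N, or if a joint passes its speed limit or range.

## Working session

There is one attempt and no reset: what is moved stays moved. The work goes in short steps, Python scripts to look and compute and a tool call to move; the robot and the scene stay as the last step left them, time stands still between calls to the robot, and variables do not carry over. Pictures are saved under pics/ and viewed, at most 10 in all, crops included, and the job is handed in when it is done.

Besides the shell and the picture viewer there is one more tool, called after ">>>" by a JSON object that holds its "api" and its "payload". apply_moves: Moves the arm, as the interface text tells. Its arguments: {"type":"object","properties":{"deltas":{"type":"array"},"hand":{"type":"number"}},"required":["deltas"]}

```bash
ls; mkdir -p pics
cat > h.py <<'E'
from rig import r
import numpy as np, cv2
def snap(n,f):
    m=r.camera_model(n); p,d=r.camera(n); cv2.imwrite(f'pics/{f}.png',p); np.savez(f'pics/{f}.npz',d=d,**{k:np.array(v) for k,v in m.items()}); return p,d,m
def load(f):
    z=np.load(f'pics/{f}.npz'); return cv2.imread(f'pics/{f}.png'),z['d'],z
def world(m,u,v,z=None,d=None):
    K=np.array(m['K'],float);R=np.array(m['R']);t=np.array(m['t']).ravel();k=float(m['k1'])
    q=cv2.undistortPoints(np.array([[[u,v]]],float),K,np.array([k,0,0,0.]))[0,0]
    ray=np.array([q[0],q[1],1.])
    if d is not None: return R.T@(ray*d-t)
    C=-R.T@t; w=R.T@ray; return C+w*(z-C[2])/w[2]
def cloud(m,d,s=1):
    K=np.array(m['K'],float);R=np.array(m['R']);t=np.array(m['t']).ravel();k=float(m['k1'])
    v,u=np.mgrid[0:480:s,0:640:s]
    q=cv2.undistortPoints(np.stack([u.ravel(),v.ravel()],1)[:,None].astype(float),K,np.array([k,0,0,0.]))[:,0]
    D=d[v.ravel(),u.ravel()]
    P=(np.c_[q,np.ones(len(q))]*D[:,None]-t)@R
    P[D<=0]=np.nan
    return P.reshape(v.shape+(3,))
E
python3 - <<'E'
from h import *
print(r.observe())
for n in('scene','top'):
    p,d,m=snap(n,n+'0'); print(n,-np.array(m['R']).T@np.array(m['t']).ravel())
E
```

```text
pics
{'time_s': 0.0, 'joint_pos': array([ 1.05341066e+00,  3.13979857e-01,  4.49565558e-02,  1.30358437e+00,
       -3.08996379e-06,  1.43120350e+00]), 'dq': array([-0.00056628,  0.00028519, -0.00050973,  0.0011152 ,  0.00100597,
       -0.00140207]), 'joint_efforts': array([-1.34013961e-03, -4.80624104e+01,  2.98534709e+01,  1.92736799e-02,
       -1.29316477e-04,  2.66715222e-05]), 'position': array([211.84878025, 533.99698091, 230.41138215]), 'eef_rot': array([ 1.87774979e-01,  9.82211656e-01, -8.57743290e-04, -2.90719029e-04]), 'contact_force': array([0.7468667 , 0.28305883, 0.1548941 ]), 'torque': array([ 0.03580194, -0.00475233, -0.00411964]), 'finger_force': 0.0, 'width': 85.55408608145102}
scene [1155.17677012  623.1307899   661.5820784 ]
top [ 547.03456447   11.92679665 1001.890927  ]
```

View pics/top0.png

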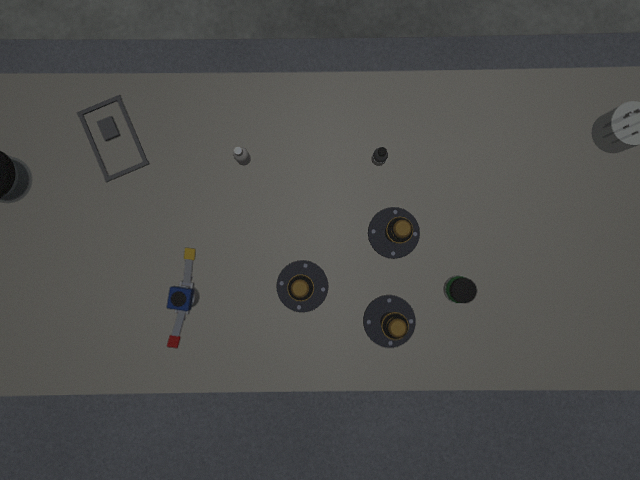

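View pics/scene0.png

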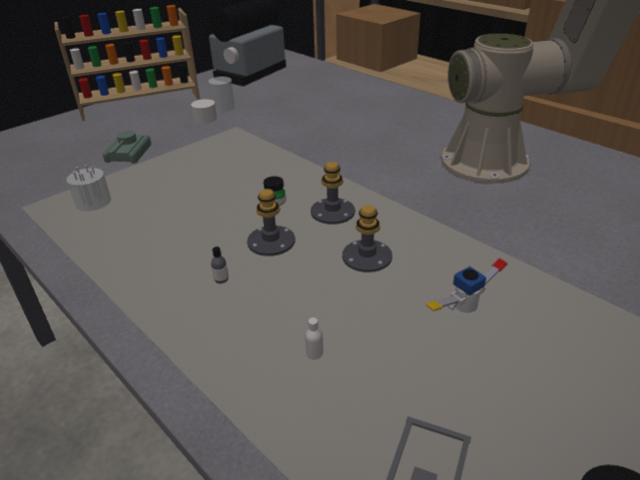

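Top view: three posts at pixels (302,287), (394,233) and (389,322). The filter is at (180,298), with its red tip at (174,342) and yellow tip at (190,254). The leftmost post in the picture is (302,287), which should be the one with the largest y; I'll check that with numbers and a crop.

Run:
```python
from h import *
p,d,m=load('top0')
for u,v in[(302,287),(394,233),(389,322)]: print('flange',world(m,u,v,z=12).round(1))
P=cloud(m,d)
print('depth-based flat',P[380,200])
def reg(name,u0,u1,v0,v1,lo,hi):
    Q=P[v0:v1,u0:u1].reshape(-1,3); Q=Q[(Q[:,2]>lo)&(Q[:,2]<hi)]
    print(name,len(Q),np.median(Q,0).round(1),((Q.min(0)+Q.max(0))/2).round(1),Q.min(0).round(1),Q.max(0).round(1))
reg('post flange',265,340,250,325,6,20)
reg('post top',270,340,250,325,95,150)
reg('post2 top',370,425,205,255,95,150)
reg('post3 top',365,425,295,350,95,150)
reg('head',160,205,280,315,60,90)
hsv=cv2.cvtColor(p,cv2.COLOR_BGR2HSV)
for n,(lo,hi) in dict(red=((0,180,80),(6,255,255)),yel=((20,150,80),(32,255,255)),blue=((105,150,40),(125,255,255))).items():
    k=cv2.inRange(hsv,np.array(lo),np.array(hi)); k[:,:140]=0;k[:,215:]=0
    ys,xs=np.nonzero(k); print(n,len(xs),xs.mean(),ys.mean(),np.nanmedian(P[ys,xs],0).round(1))
    c=cv2.minAreaRect(np.c_[xs,ys].astype(np.float32)); print(c)
a=cv2.resize(p[230:360,140:340],None,fx=4,fy=4,interpolation=cv2.INTER_CUBIC); cv2.imwrite('pics/c1.png',a)
```

```text
flange [505.2  52.6  12. ]
flange [ 606.8 -124.5   12. ]
flange [ 437.8 -112.1   12. ]
depth-based flat [330.69141632 247.92127996   0.77638176]
post flange 1412 [510.4  48.6   8.9] [498.7  47.2  10.8] [440.8 -12.3   6. ] [556.7 106.6  15.5]
post top 335 [507.9  52.  112.9] [507.4  52.3 109.9] [490.1  35.  101.4] [524.6  69.6 118.4]
post2 top 334 [ 608.5 -123.1  118.6] [ 608.5 -123.1  115.7] [ 591.9 -140.8  108. ] [ 625.2 -105.5  123.5]
post3 top 351 [ 441.2 -111.6  118.9] [ 440.3 -113.2  115.3] [ 423.3 -130.5  106.6] [457.2 -95.9 124. ]
head 525 [490.1 270.4  68. ] [489.8 271.3  67.7] [468.1 248.9  60.3] [511.6 293.7  75.2]
red 64 173.046875 341.125 [411.9 283.7  55.8]
((173.0882568359375, 341.1470642089844), (8.973817825317383, 10.429031372070312), 14.03624439239502)
yel 102 189.2156862745098 253.44117647058823 [570.9 259.3  45.8]
((189.22000122070312, 253.45999145507812), (9.616652488708496, 10.18233871459961), 8.13010311126709)
blue 171 179.2046783625731 298.5730994152047 [488.3 267.8  67.1]
((179.18919372558594, 298.3648376464844), (21.20747184753418, 21.04306983947754), 9.462321281433105)
```

View pics/c1.png

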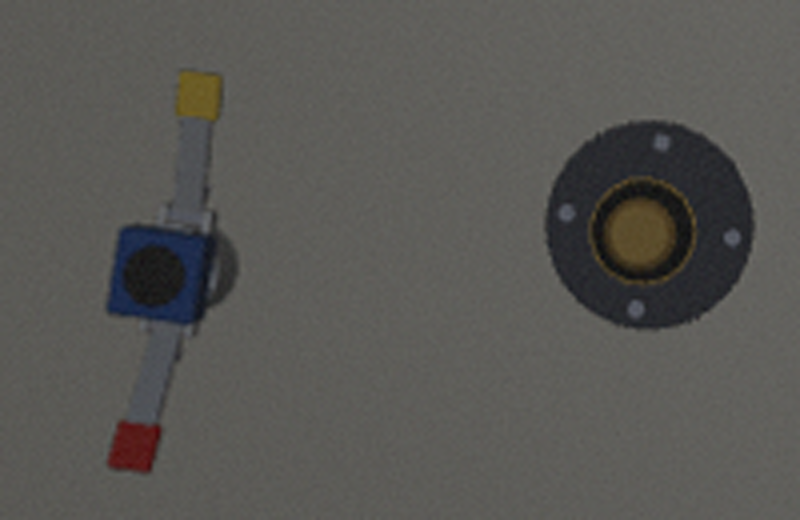

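The crop shows the filter head at crop (155,275) and the chosen post at crop (648,225), at world (507,52). That is the largest y of the three, so it is the robot's leftmost. The filter is at about (490,271), with its +x axis at a yaw of about 171°. I'll move above it.

>>> {"api": "apply_moves", "payload": {"deltas": [[[0, 0, 0], -6.5], [[0, 0, 0], -6.4], [[-0.0315, -0.0218, 0.005], 0], [[-0.0315, -0.0218, 0.005], 0], [[-0.0315, -0.0218, 0.005], 0], [[-0.0315, -0.0218, 0.005], 0], [[-0.0315, -0.0218, 0.005], 0], [[-0.0315, -0.0218, 0.005], 0], [[-0.0315, -0.0218, 0.005], 0], [[-0.0315, -0.0218, 0.005], 0], [[-0.0315, -0.0218, 0.005], 0], [[-0.0315, -0.0218, 0.005], 0]], "hand": 1}}

```text
time_s: 1.1
position: [491.1, 269.5, 180.7]
eef_rot: [0.076, 0.997, -0.0, -0.0]
contact_force: [0.9, 0.4, -0.7]
width: 85.2
finger_force: 0.0
```

```bash
cat >> h.py <<'E'
from scipy.spatial.transform import Rotation as Ro
def pose():
    o=r.observe(); return np.array(o['position']),Ro.from_quat(o['eef_rot']).as_matrix(),o
def totool(target):
    p,R,o=pose(); return R.T@(np.array(target)-p)
E
python3 - <<'E'
from h import *
p,R,o=pose(); print(o['time_s'],p.round(1),R.round(3))
im,d,m=snap('wrist','w1'); print('cam',(-np.array(m['R']).T@np.array(m['t']).ravel()).round(1))
P=cloud(m,d)
hsv=cv2.cvtColor(im,cv2.COLOR_BGR2HSV)
for n,(lo,hi) in dict(red=((0,180,60),(6,255,255)),yel=((20,150,60),(32,255,255)),blue=((105,150,40),(125,255,255))).items():
    k=cv2.inRange(hsv,np.array(lo),np.array(hi))
    ys,xs=np.nonzero(k)
    if len(xs): print(n,len(xs),xs.mean(),ys.mean(),np.nanmedian(P[ys,xs],0).round(1),cv2.minAreaRect(np.c_[xs,ys].astype(np.float32)))
E
```

```text
1.1 [491.1 269.5 180.7] [[-0.988  0.152 -0.001]
 [ 0.152  0.988 -0.   ]
 [ 0.001 -0.    -1.   ]]
cam [426.6 280.3 324.6]
red 844 327.73222748815164 113.15284360189574 [413.5 286.1  58.1] ((328.0, 113.5), (31.0, 28.0), 90.0)
yel 2297 108.21506312581629 311.65737919024815 [512.1  69.3  81.8] ((168.2703399658203, 305.70208740234375), (74.51595306396484, 338.86822509765625), 88.27991485595703)
blue 2052 326.780701754386 227.04044834307993 [484.1 274.2  69. ] ((327.0, 229.0), (58.0, 56.0), 90.0)
```

View pics/w1.png

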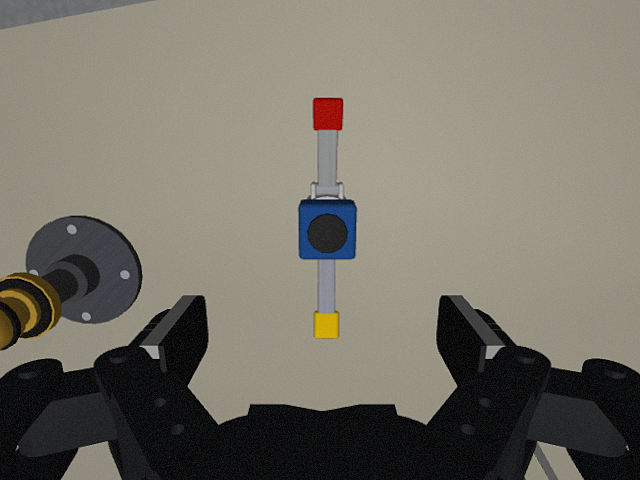

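The wrist picture shows the filter square to the tool: head at (327,230), cap at (327,233), red tip at (328,113), yellow tip at (326,325). The post is partly visible at lower left.

Run:
```python
from h import *
im,d,m=load('w1')
P=cloud(m,d)
c=world(m,327,233,z=71); print('cap',c.round(1)); print(world(m,327.5,114,z=58).round(1),world(m,326,325,z=45).round(1))
Q=P[190:270,290:365].reshape(-1,3);Q=Q[(Q[:,2]>62)];print(np.median(Q,0),((Q.min(0)+Q.max(0))/2).round(1))
print('depth red',np.median(P[105:122,318:338].reshape(-1,3),0),'yel',np.median(P[316:334,318:336].reshape(-1,3),0))
print(totool([c[0],c[1],45]).round(1))
# flange
for q in [(72,230),(125,275),(86,317),(33,274)]: print(world(m,*q,z=12).round(1))
```

```text
cap [491.2 273.6  71. ]
[414.1 285.8  58. ] [573.  260.8  45. ]
[489.02500554 273.53898907  69.61010226] [490.5 273.2  68.1]
depth red [nan nan nan] yel [nan nan nan]
[  6.7   8.2 134.5]
[470.8  59.8  12. ]
[516.7  93.   12. ]
[550.2  46.4  12. ]
[503.5  12.9  12. ]
```

>>> {"api": "apply_moves", "payload": {"deltas": [[[0, 0.0024, 0.01], 0], [[0, 0, 0.02], 0], [[0, 0, 0.02], 0], [[0, 0, 0.01], 0], [[0, 0, 0], 0], [[0, 0, 0], 0], [[0, 0, 0], 0]]}}

```text
time_s: 1.73
position: [490.8, 274.2, 122.2]
eef_rot: [0.076, 0.997, 0.0, 0.0]
contact_force: [-0.4, -0.0, 0.1]
width: 84.9
finger_force: 0.0
```

Run:
```python
from h import *
im,d,m=snap('wrist','w2'); p,R,o=pose(); print(p.round(1),R[:,0].round(3),o['contact_force'])
P=cloud(m,d)
hsv=cv2.cvtColor(im,cv2.COLOR_BGR2HSV)
k=cv2.inRange(hsv,np.array((105,150,40)),np.array((125,255,255)));ys,xs=np.nonzero(k)
print(xs.min(),xs.max(),ys.min(),ys.max(),cv2.minAreaRect(np.c_[xs,ys].astype(np.float32)))
g=cv2.inRange(hsv,np.array((0,0,0)),np.array((180,255,60)));g[:ys.min()]=0;g[ys.max():]=0;g[:,:xs.min()]=0;g[:,xs.max():]=0
yy,xx=np.nonzero(g);cc=(xx.min()+xx.max())/2,(yy.min()+yy.max())/2;print(cc,xx.min(),xx.max(),yy.min(),yy.max())
print('cap',world(m,*cc,z=71).round(1))
Q=P[ys,xs];Q=Q[Q[:,2]>62];print(np.median(Q,0),((Q.min(0)+Q.max(0))/2).round(1))
print('totool',totool(world(m,*cc,z=71)).round(1))
```

```text
[491.2 274.2 122.5] [-0.988  0.151 -0.002] [ 0.81212208 -0.34058604 -0.45423549]
284 356 218 293 ((320.0, 255.5), (75.0, 72.0), 90.0)
(np.float64(319.5), np.float64(251.5)) 285 354 218 285
cap [485.4 274.5  71. ]
[484.30501833 275.30985656  69.00741431] [490.8 273.9  67.5]
totool [ 5.8 -0.7 51.5]
```

>>> {"api": "apply_moves", "payload": {"deltas": [[[0, 0, 0.015], 0], [[0, 0, 0.02], 0], [[0, 0, 0.02], 0], [[0, 0, 0.015], 0], [[0, 0, 0.007], 0], [[0, 0, 0], 0], [[0, 0, 0], 0]]}}

```text
time_s: 2.37
position: [491.2, 273.8, 45.1]
eef_rot: [0.076, 0.997, 0.0, 0.0]
contact_force: [0.0, -0.3, -0.1]
width: 85.1
finger_force: 0.0
```

>>> {"api": "apply_moves", "payload": {"deltas": [[[0, 0, 0], 0], [[0, 0, 0], 0], [[0, 0, 0], 0], [[0, 0, 0], 0], [[0, 0, 0], 0], [[0, 0, 0], 0], [[0, 0, 0], 0], [[0, 0, 0], 0], [[0, 0, 0], 0], [[0, 0, 0], 0]], "hand": -1}}

```text
time_s: 3.2
position: [491.3, 273.6, 45.4]
eef_rot: [0.076, 0.997, 0.0, 0.001]
contact_force: [-1.5, -1.3, 5.0]
width: 38.7
finger_force: 60.4
```

>>> {"api": "apply_moves", "payload": {"deltas": [[[0, 0, -0.015], 0], [[0, 0, -0.03], 0], [[0, 0, -0.03], 0], [[0, 0, -0.035], 0], [[0, 0, -0.03], 0], [[-0.0085, -0.0275, 0], 0], [[-0.0085, -0.0275, 0], 0], [[-0.0085, -0.0275, 0], 0], [[-0.0085, -0.0275, 0], 0], [[0, 0, 0], 0], [[0, 0, 0], 0], [[0, 0, 0], 0]]}}

```text
time_s: 4.2
position: [507.2, 159.6, 183.9]
eef_rot: [0.077, 0.997, 0.0, -0.001]
contact_force: [-0.2, 0.1, -3.3]
width: 38.7
finger_force: 61.9
```

Run:
```python
from h import *
im,d,m=snap('wrist','w3'); p,R,o=pose(); print(p.round(1),R[:,0].round(3),o['contact_force'],o['width'])
P=cloud(m,d); print('depth ok',np.isfinite(P[...,2]).mean())
hsv=cv2.cvtColor(im,cv2.COLOR_BGR2HSV)
Q=P.reshape(-1,3)
s=(np.hypot(Q[:,0]-508,Q[:,1]-52)<40)&(Q[:,2]>60)&(Q[:,2]<140)
T=Q[s]
print(len(T)); 
if len(T): print(np.histogram(T[:,2],bins=range(60,136,5)))
```

```text
[507.2 160.  184. ] [-0.988  0.152  0.001] [ 0.25546613  0.89655683 -3.51628694] 38.96134217161612
depth ok 0.9960221354166666
4850
(array([   0,    0,   67,  207, 1431,  416,    0,   69,   32,  544,  724,
       1360,    0,    0,    0]), array([ 60,  65,  70,  75,  80,  85,  90,  95, 100, 105, 110, 115, 120,
       125, 130, 135]))
```

View pics/w3.png

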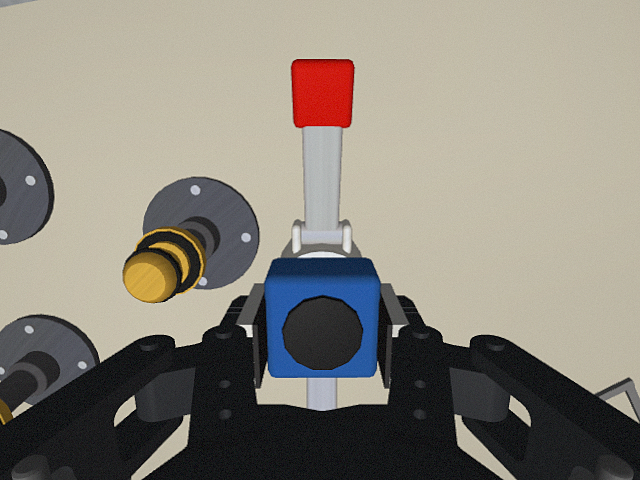

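The filter is held straight. The post's brass top is at (150,278), its collar at about (172,258), and the flange centre is near (201,233). Next I'll work out the post axis, the seat height, and the filter's offset in the hand.

Run:
```python
from h import *
im,d,m=load('w3'); P=cloud(m,d)
Q=P.reshape(-1,3)
def circ(T,n):
    c=cv2.minEnclosingCircle(T[:,:2].astype(np.float32)); print(n,len(T),np.round(c[0],1),round(c[1],1),'zmed',np.median(T[:,2]).round(1),np.percentile(T[:,2],[5,95]).round(1))
n=np.hypot(Q[:,0]-508,Q[:,1]-52)
circ(Q[(n<40)&(Q[:,2]>115)],'top')
circ(Q[(n<11)&(Q[:,2]>100)],'topface r<11')
circ(Q[(n<40)&(Q[:,2]>105)],'spigot')
circ(Q[(n<35)&(Q[:,2]>76)&(Q[:,2]<90)],'collar')
circ(Q[(n<60)&(Q[:,2]>8)&(Q[:,2]<16)],'flange')
C=P[315:350,305:340].reshape(-1,3); print('cap',np.median(C,0).round(1)); zc=np.median(C[:,2])
print('cap centre px', world(m,322.5,333,z=zc).round(1))
print('head bottom/side bounds', [world(m,u,377,z=zc-3).round(1) for u in (266,378)])
print('red top',np.nanmedian(P[70:115,300:345].reshape(-1,3),0))
for q in [(195,190),(246,238),(203,282)]: print(world(m,*q,z=12).round(1))
```

```text
top 1360 [508.6  54.5] 13.7 zmed 116.3 [115.2 117.3]
topface r<11 983 [508.  52.] 11.0 zmed 116.3 [115.2 117.3]
spigot 2628 [508.5  54.7] 18.2 zmed 115.2 [107.  117.1]
collar 2016 [508.9  54.7] 24.3 zmed 83.2 [78.5 87.7]
flange 6517 [508.8  54.4] 49.9 zmed 10.9 [ 8.9 13.4]
cap [nan nan nan]
cap centre px [nan nan nan]
head bottom/side bounds [array([nan, nan, nan]), array([nan, nan, nan])]
red top [429.67400036 172.409317   197.19339474]
[470.1  60.1  12. ]
[516.7  93.4  12. ]
[550.2  47.8  12. ]
```

Run:
```python
from h import *
im,d,m=load('w3')
print('cap centre', world(m,322.5,333,z=210).round(1))
print('head top corners', [world(m,u,v,z=207).round(1) for u,v in ((266,377),(378,377),(272,279),(373,279))])
print('red',world(m,322,93,z=197).round(1)); p,R,o=pose(); print(p,o['time_s'])
print(np.round(R.T@(world(m,322.5,333,z=210)-p),1), totool([508.7,54.5,184]).round(1))
```

```text
cap centre [507.2 160.6 210. ]
head top corners [array([523.2, 137.4, 207. ]), array([529.4, 177.4, 207. ]), array([486.3, 146.7, 207. ]), array([491.5, 180.1, 207. ])]
red [429.9 172.4 197. ]
[507.21465309 160.03432357 183.95615533] 4.25
[  0.2   0.5 -26. ] [-1.750e+01 -1.041e+02 -1.000e-01]
```

>>> {"api": "apply_moves", "payload": {"deltas": [[[-0.003, -0.015, 0], 0], [[-0.005, -0.03, 0], 0], [[-0.005, -0.03, 0], 0], [[-0.0035, -0.022, 0], 0], [[-0.0008, -0.0072, 0], 0], [[0, 0, 0], 0], [[0, 0, 0], 0], [[0, 0, 0.006], 0], [[0, 0, 0.006], 0], [[0, 0, 0.006], 0], [[0, 0, 0], 0], [[0, 0, 0], 0]]}}

```text
time_s: 5.25
position: [508.1, 54.6, 165.4]
eef_rot: [0.076, 0.997, 0.0, -0.001]
contact_force: [0.3, -0.9, -3.8]
width: 38.9
finger_force: 62.0
```

Run:
```python
from h import *
p,R,o=pose(); print(p.round(2),totool([508.7,54.5,126.5]).round(2),o['contact_force'].round(1))
im,d,m=snap('scene','s1'); a=cv2.resize(im[130:290,290:450],None,fx=3.7,fy=3.7,interpolation=cv2.INTER_CUBIC); cv2.imwrite('pics/s1c.png',a)
```

```text
[508.15  54.59 165.45] [-6.300e-01 -1.000e-02  3.895e+01] [ 0.3 -0.9 -3.8]
```

View pics/s1c.png

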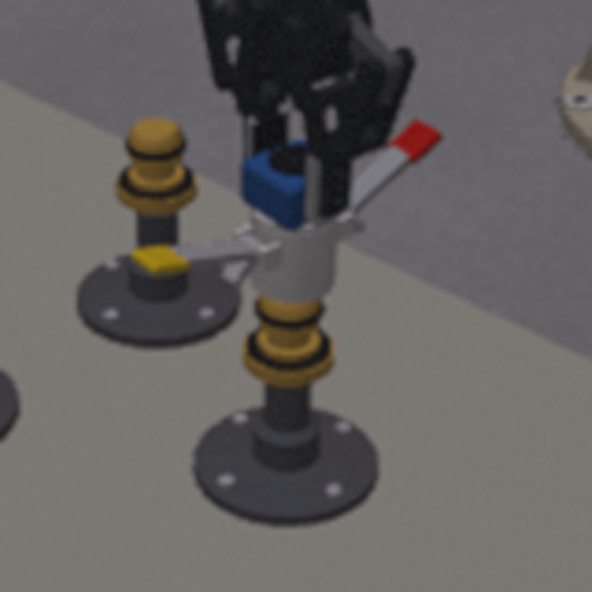

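The filter is upright and centred over the chosen post (skirt at crop (295,260), spigot below at (290,310)). Descending gently.

>>> {"api": "apply_moves", "payload": {"deltas": [[[-0.0005, 0, 0.002], 0], [[0, 0, 0.003], 0], [[0, 0, 0.003], 0], [[0, 0, 0.002], 0], [[0, 0, 0.001], 0], [[0, 0, 0], 0]]}}

```text
time_s: 5.8
position: [509.1, 53.8, 154.9]
eef_rot: [0.076, 0.997, 0.0, -0.0]
contact_force: [-0.4, 0.0, -3.2]
width: 39.3
finger_force: 62.0
```

>>> {"api": "apply_moves", "payload": {"deltas": [[[0, 0, 0.001], 0], [[0, 0, 0.001], 0], [[0, 0, 0.001], 0], [[0, 0, 0.001], 0], [[0, 0, 0.001], 0], [[0, 0, 0.001], 0]]}}

```text
time_s: 6.3
position: [509.5, 54.0, 149.8]
eef_rot: [0.076, 0.997, 0.0, 0.0]
contact_force: [-1.5, 0.0, 2.4]
width: 38.9
finger_force: 62.6
```

>>> {"api": "apply_moves", "payload": {"deltas": [[[0, 0, 0.001], 0], [[0, 0, 0.001], 0], [[0, 0, 0.001], 0], [[0, 0, 0.001], 0], [[0, 0, 0.001], 0], [[0, 0, 0.001], 0], [[0, 0, 0.001], 0], [[0, 0, 0.001], 0]]}}

```text
time_s: 6.97
position: [509.3, 53.9, 141.2]
eef_rot: [0.076, 0.997, 0.0, 0.0]
contact_force: [-0.9, 0.6, 2.5]
width: 38.9
finger_force: 62.6
```

>>> {"api": "apply_moves", "payload": {"deltas": [[[0, 0, 0.001], 0], [[0, 0, 0.001], 0], [[0, 0, 0.001], 0], [[0, 0, 0.001], 0], [[0, 0, 0.001], 0], [[0, 0, 0.001], 0]]}}

```text
time_s: 7.47
position: [509.3, 53.9, 135.2]
eef_rot: [0.076, 0.997, 0.0, 0.0]
contact_force: [-2.3, -0.4, 2.5]
width: 38.4
finger_force: 62.6
```

>>> {"api": "apply_moves", "payload": {"deltas": [[[0, 0, 0.001], 0], [[0, 0, 0.001], 0], [[0, 0, 0.001], 0], [[0, 0, 0.0005], 0]]}}

```text
time_s: 7.8
position: [509.3, 53.9, 131.6]
eef_rot: [0.076, 0.997, -0.0, -0.0]
contact_force: [-0.9, 0.8, 2.6]
width: 38.9
finger_force: 62.7
```

>>> {"api": "apply_moves", "payload": {"deltas": [[[0, 0, 0.0005], 0], [[0, 0, 0.0005], 0], [[0, 0, 0.0005], 0]]}}

```text
time_s: 8.05
position: [509.2, 53.9, 130.2]
eef_rot: [0.076, 0.997, 0.0, -0.0]
contact_force: [-0.8, 0.0, 0.6]
width: 38.7
finger_force: 62.7
```

>>> {"api": "apply_moves", "payload": {"deltas": [[[0, 0, 0.0005], 0], [[0, 0, 0.0005], 0]]}}

```text
time_s: 8.22
position: [509.3, 53.9, 129.3]
eef_rot: [0.076, 0.997, 0.0, 0.0]
contact_force: [-1.7, -1.1, 2.1]
width: 38.7
finger_force: 62.7
```

>>> {"api": "apply_moves", "payload": {"deltas": [[[0, 0, 0.0005], 0], [[0, 0, 0.0005], 0]]}}

```text
time_s: 8.38
position: [509.3, 53.9, 128.3]
eef_rot: [0.076, 0.997, 0.0, 0.0]
contact_force: [-1.9, 0.1, 2.0]
width: 39.0
finger_force: 62.7
```

>>> {"api": "apply_moves", "payload": {"deltas": [[[0, 0, 0.0005], 0], [[0, 0, 0.0005], 0]]}}

```text
time_s: 8.55
position: [509.3, 53.9, 127.3]
eef_rot: [0.076, 0.997, 0.0, -0.0]
contact_force: [-1.7, -1.1, 1.8]
width: 39.1
finger_force: 62.7
```

>>> {"api": "apply_moves", "payload": {"deltas": [[[0, 0, 0.0004], 0], [[0, 0, 0.0004], 0]]}}

```text
time_s: 8.72
position: [509.3, 53.9, 126.6]
eef_rot: [0.076, 0.997, 0.0, 0.0]
contact_force: [-2.0, 0.1, 3.8]
width: 38.8
finger_force: 62.8
```

>>> {"api": "apply_moves", "payload": {"deltas": [[[0, 0, 0.0004], 0], [[0, 0, 0.0004], 0]]}}

```text
time_s: 8.88
position: [509.4, 53.9, 125.9]
eef_rot: [0.076, 0.997, 0.0, 0.0]
contact_force: [-1.6, -0.5, 5.6]
width: 38.9
finger_force: 63.0
```

>>> {"api": "apply_moves", "payload": {"deltas": [[[0, 0, 0.0004], 0], [[0, 0, 0.0004], 0]]}}

```text
time_s: 9.05
position: [509.4, 53.9, 125.3]
eef_rot: [0.076, 0.997, -0.0, 0.0]
contact_force: [-4.0, -0.4, 9.9]
width: 38.8
finger_force: 63.7
```

>>> {"api": "apply_moves", "payload": {"deltas": [[[0, 0, 0.0004], 0]]}}

```text
time_s: 9.13
position: [509.4, 53.8, 125.3]
eef_rot: [0.076, 0.997, 0.0, 0.0]
contact_force: [-5.5, -0.4, 12.1]
width: 39.2
finger_force: 64.1
```

>>> {"api": "apply_moves", "payload": {"deltas": [[[0, 0, 0.0004], 0], [[0, 0, 0.0003], 0], [[0, 0, 0], 0]]}}

```text
time_s: 9.38
position: [509.4, 53.9, 125.3]
eef_rot: [0.076, 0.997, -0.0, 0.001]
contact_force: [-6.2, -1.6, 15.5]
width: 38.9
finger_force: 64.3
```

The TCP has stopped at 125.3 while the force rises to about 19 N net, so the coupling is home. Unload slightly, release and lift.

>>> {"api": "apply_moves", "payload": {"deltas": [[[0, 0, -0.0008], 0], [[0, 0, -0.0008], 0], [[0, 0, 0], 0]]}}

```text
time_s: 9.63
position: [509.3, 53.9, 125.4]
eef_rot: [0.076, 0.997, 0.0, 0.0]
contact_force: [-1.5, -0.7, 3.4]
width: 38.7
finger_force: 62.9
```

>>> {"api": "apply_moves", "payload": {"deltas": [[[0, 0, 0], 0], [[0, 0, 0], 0], [[0, 0, 0], 0], [[0, 0, 0], 0], [[0, 0, -0.002], 0], [[0, 0, -0.008], 0], [[0, 0, -0.015], 0], [[0, 0, -0.02], 0], [[0, 0, -0.02], 0], [[0, 0, 0], 0]], "hand": 1}}

```text
time_s: 10.47
position: [511.7, 53.8, 195.0]
eef_rot: [0.076, 0.997, 0.0, 0.004]
contact_force: [0.3, 0.2, 0.7]
width: 85.1
finger_force: 0.0
```

Run:
```python
from h import *
p,R,o=pose(); print(p.round(2),o['contact_force'].round(1),o['width'])
im,d,m=snap('wrist','w4')
P=cloud(m,d);Q=P.reshape(-1,3)
n=np.hypot(Q[:,0]-509,Q[:,1]-54); T=Q[(n<45)&(Q[:,2]>140)]; print(np.median(T,0),T.max(0),len(T))
hsv=cv2.cvtColor(im,cv2.COLOR_BGR2HSV)
for nn,(lo,hi) in dict(red=((0,180,60),(6,255,255)),yel=((24,180,60),(32,255,255))).items():
    k=cv2.inRange(hsv,np.array(lo),np.array(hi));ys,xs=np.nonzero(k);print(nn,len(xs),xs.min(),xs.max(),ys.min(),ys.max(),np.nanmedian(P[ys,xs],0).round(1))
cv2.imwrite('pics/w4b.png',im)
```

```text
[511.73  53.83 195.02] [0.3 0.2 0.7] 85.14248139711366
[499.101116    54.72952884 278.14582782] [531.20041646  98.99083103 297.80253688] 45122
red 1612 302 341 80 123 [431.8  66.6 139.2]
yel 933 73 335 175 387 [589.5  41.7 128. ]
```

View pics/w4b.png

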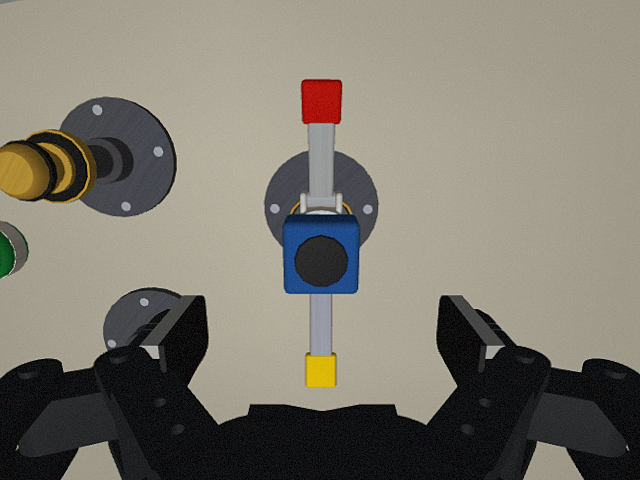

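The filter stands upright on the post, with the cap at (321,260), red tip at (321,101) and yellow tip at (320,370). Both arms are still up. Next: close the fingers and move over the red tip.

>>> {"api": "apply_moves", "payload": {"deltas": [[[0.02, 0, 0], 0], [[0.03, 0, 0], 0], [[0.03, 0, 0], 0], [[0, 0, 0], 0], [[0, 0, 0], 0], [[0, 0, 0], 0], [[0, 0, 0], 0], [[0, 0, 0], 0]], "hand": -1}}

```text
time_s: 11.18
position: [431.3, 65.9, 190.4]
eef_rot: [0.076, 0.997, 0.0, 0.0]
contact_force: [0.7, -0.1, 0.6]
width: -0.0
finger_force: 0.0
```

```bash
cat >> h.py <<'E'
AX=np.array([509.4,53.9,80.4])
def rh():
    p,R,o=pose(); q=R.T@(p-AX); print('rho',q[0].round(1),'lat',q[1].round(1),'h',(-q[2]).round(1),o['contact_force'].round(1),(R.T@o['contact_force']).round(1),o['width'],o['time_s'])
E
python3 -c "from h import *;rh()"
```

```text
rho 79.0 lat -0.0 h 110.0 [ 0.7 -0.1  0.6] [-0.7 -0.  -0.6] -0.04501071397166441 11.1833
```

>>> {"api": "apply_moves", "payload": {"deltas": [[[0.001, 0, 0.015], 0], [[0, 0, 0.02], 0], [[0, 0, 0.008], 0], [[0, 0, 0.004], 0], [[0, 0, 0.004], 0], [[0, 0, 0.004], 0], [[0, 0, 0.004], 0]]}}

```text
time_s: 11.77
position: [430.0, 66.2, 131.8]
eef_rot: [0.076, 0.997, 0.0, 0.001]
contact_force: [-0.3, 1.1, 1.9]
width: -0.5
finger_force: 0.6
```

>>> {"api": "apply_moves", "payload": {"deltas": [[[0, 0, 0.004], 0], [[0, 0, 0.004], 0], [[0, 0, 0.004], 0], [[0, 0, 0.004], 0], [[0, 0, 0.004], 0], [[0, 0, 0], 0]]}}

```text
time_s: 12.27
position: [429.0, 66.2, 110.6]
eef_rot: [0.076, 0.997, 0.0, -0.0]
contact_force: [0.1, -0.2, -0.2]
width: 0.0
finger_force: 0.0
```

>>> {"api": "apply_moves", "payload": {"deltas": [[[0.001, 0, 0.004], 0], [[0.001, 0, 0.004], 0], [[0.001, 0, 0.004], 0], [[0.001, 0, 0.004], 0], [[0.001, 0, 0.004], 0], [[0.001, 0, 0.004], 0], [[0.001, 0, 0.004], 0]]}}

```text
time_s: 12.85
position: [422.0, 67.3, 82.9]
eef_rot: [0.076, 0.997, 0.0, -0.0]
contact_force: [0.1, -0.7, 2.2]
width: 0.0
finger_force: 0.6
```

>>> {"api": "apply_moves", "payload": {"deltas": [[[-0.002, 0, 0.0038], 0], [[-0.002, 0, 0.0038], 0], [[-0.002, 0, 0.0038], 0], [[-0.002, 0, 0.0038], 0], [[-0.002, 0, 0.0038], 0], [[0, 0, 0], 0]]}}

```text
time_s: 13.35
position: [432.4, 65.7, 63.6]
eef_rot: [0.076, 0.997, 0.0, -0.0]
contact_force: [0.6, -0.3, -0.5]
width: -0.1
finger_force: 0.0
```

```bash
python3 -c "from h import *;rh()"
```

```text
rho 77.9 lat -0.1 h -16.8 [ 0.6 -0.3 -0.5] [-0.6 -0.2  0.5] -0.13132749562397722 13.35
```

Now the final inward sweep towards rho ≈ 66, h ≈ -30.

>>> {"api": "apply_moves", "payload": {"deltas": [[[-0.002, 0, 0.0025], 0], [[-0.002, 0, 0.0025], 0], [[-0.002, 0, 0.0025], 0], [[-0.002, 0, 0.0025], 0], [[-0.0015, 0, 0.002], 0], [[-0.001, 0, 0.001], 0], [[0, 0, 0], 0]]}}

```text
time_s: 13.93
position: [442.6, 64.2, 51.1]
eef_rot: [0.076, 0.997, 0.0, -0.0]
contact_force: [-0.0, -0.5, 0.7]
width: 0.3
finger_force: 0.3
```

```bash
python3 -c "from h import *;rh()"
```

```text
rho 67.5 lat -0.0 h -29.3 [-0.  -0.5  0.7] [-0.  -0.5 -0.7] 0.2974783253279428 13.9333
```

>>> {"api": "apply_moves", "payload": {"deltas": [[[-0.0008, 0, 0], 0], [[-0.0008, 0, 0], 0], [[-0.0008, 0, 0], 0]]}}

```text
time_s: 14.18
position: [444.3, 63.9, 51.2]
eef_rot: [0.076, 0.997, 0.0, -0.001]
contact_force: [-1.0, -0.2, -1.1]
width: 0.3
finger_force: 0.6
```

>>> {"api": "apply_moves", "payload": {"deltas": [[[-0.0008, 0, 0], 0], [[-0.0008, 0, 0], 0]]}}

```text
time_s: 14.35
position: [446.0, 63.6, 51.2]
eef_rot: [0.076, 0.997, 0.0, -0.001]
contact_force: [-3.2, 1.0, 0.3]
width: 0.0
finger_force: 1.4
```

Run:
```python
from h import *
rh()
im,d,m=snap('scene','s2'); a=cv2.resize(im[150:290,320:470],None,fx=4,fy=4,interpolation=cv2.INTER_CUBIC); cv2.imwrite('pics/s2c.png',a)
```

```text
rho 64.1 lat -0.0 h -29.3 [-3.2  1.   0.3] [ 3.3  0.5 -0.3] 0.03805804676855913 14.35
```

View pics/s2c.png

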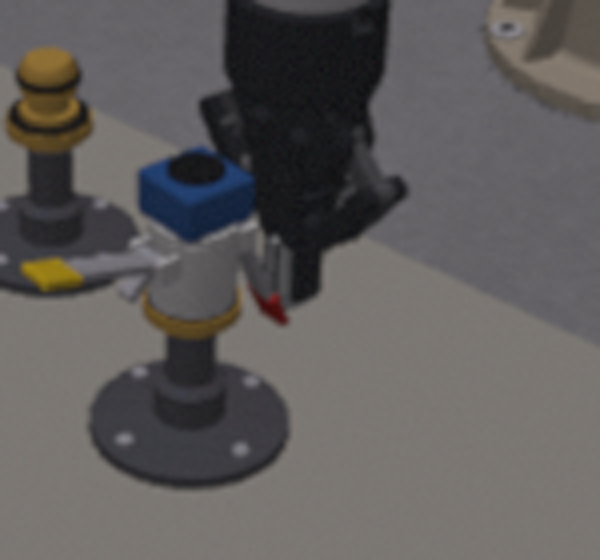

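The red arm is nearly down (red tip at crop (272,305)) with the fingertip against its outer face. A little further.

>>> {"api": "apply_moves", "payload": {"deltas": [[[-0.0006, 0, 0], 0], [[-0.0006, 0, 0], 0]]}}

```text
time_s: 14.57
position: [446.5, 63.5, 50.9]
eef_rot: [0.076, 0.997, 0.0, -0.001]
contact_force: [-4.2, 0.8, -1.4]
width: 0.1
finger_force: 1.8
```

>>> {"api": "apply_moves", "payload": {"deltas": [[[-0.0006, 0, 0], 0], [[-0.0006, 0, 0], 0], [[0, 0, 0], 0]]}}

```text
time_s: 14.82
position: [448.4, 63.3, 51.1]
eef_rot: [0.076, 0.997, 0.0, -0.001]
contact_force: [-4.2, 0.0, -2.0]
width: -0.4
finger_force: 1.9
```

```bash
python3 -c "from h import *;rh()"
```

```text
rho 61.7 lat -0.0 h -29.4 [-4.2  0.  -2. ] [ 4.1 -0.6  2. ] -0.4236872812737805 14.8167
```

```bash
cat >> h.py <<'E'
def levers(f):
    im,d,m=snap('scene',f); P=cloud(m,d); hsv=cv2.cvtColor(im,cv2.COLOR_BGR2HSV)
    R=pose()[1]
    for nn,(lo,hi) in dict(red=((0,150,40),(8,255,255)),yel=((22,150,50),(34,255,255))).items():
        k=cv2.inRange(hsv,np.array(lo),np.array(hi));Q=P[k>0]; Q=Q[np.hypot(Q[:,0]-509,Q[:,1]-54)<130]
        q=(Q-AX)@R; q=q[np.abs(q[:,1])<14]; q=q[np.abs(q[:,0])>35]
        if len(q)>5:
            s=np.c_[q[:,0],-q[:,2]]; md=np.median(s,0); print(nn,len(q),'median rho,h',md.round(1),'min',s.min(0).round(1),'max',s.max(0).round(1),'ang down from hinge deg',np.degrees(np.arctan2(28.3-md[1],abs(md[0])-25)).round(1))
E
python3 -c "
from h import *
levers('s3');rh()"
```

```text
red 18 median rho,h [ 42.3 -23.4] min [ 39.8 -30.8] max [ 45.7 -14.9] ang down from hinge deg 71.5
yel 69 median rho,h [-86.   50.4] min [-93.1  45.2] max [-73.3  54.6] ang down from hinge deg -19.9
rho 61.6 lat -0.0 h -29.3 [-5.3  0.7 -1.7] [ 5.3 -0.1  1.7] 0.36063186831721106 14.8667
```

>>> {"api": "apply_moves", "payload": {"deltas": [[[-0.0006, 0, 0], 0], [[-0.0006, 0, 0], 0], [[0, 0, 0], 0]]}}

```text
time_s: 15.12
position: [449.2, 63.1, 51.0]
eef_rot: [0.076, 0.997, 0.0, -0.001]
contact_force: [-5.9, 1.7, -2.4]
width: -0.1
finger_force: 2.4
```

>>> {"api": "apply_moves", "payload": {"deltas": [[[-0.0006, 0, 0], 0], [[-0.0006, 0, 0], 0], [[0, 0, 0], 0]]}}

```text
time_s: 15.37
position: [449.6, 63.0, 50.7]
eef_rot: [0.076, 0.997, 0.0, -0.002]
contact_force: [-6.6, 0.9, -1.7]
width: 0.2
finger_force: 2.9
```

```bash
python3 -c "
from h import *
rh();levers('s4')
d=load('s4')
P=cloud(d[2],d[1]).reshape(-1,3);n=np.hypot(P[:,0]-509,P[:,1]-54);T=P[(n<60)&(P[:,2]>8)&(P[:,2]<16)];print('flange',cv2.minEnclosingCircle(T[:,:2].astype(np.float32)),np.median(T,0))
H=P[(n<32)&(P[:,2]>146)&(P[:,2]<156)];print('head top',np.median(H,0),H.min(0),H.max(0))
"
```

```text
rho 60.4 lat -0.1 h -29.9 [-6.6  0.9 -1.7] [ 6.7 -0.1  1.7] 0.1775312315111074 15.3667
red 19 median rho,h [ 42.5 -26.6] min [ 38.1 -34.2] max [ 46.1 -16.7] ang down from hinge deg 72.4
yel 66 median rho,h [-84.3  52.6] min [-92.5  48. ] max [-71.8  56.3] ang down from hinge deg -22.3
flange ((511.5301208496094, 57.007423400878906), 50.57257843017578) [523.01155385  65.35137491   9.87856939]
head top [513.30249208  59.30713188 149.65816724] [487.883993    33.74517617 146.01984859] [529.96315256  77.11619786 153.97504465]
```

Force is rising while the motion has stopped, which points to the end stop. Back out, rise, and check the red arm from above.

>>> {"api": "apply_moves", "payload": {"deltas": [[[0.004, 0, 0], 0], [[0.01, 0, 0], 0], [[0.015, 0, 0], 0], [[0.005, 0, -0.02], 0], [[0, 0, -0.035], 0], [[0, 0, -0.035], 0], [[0, 0, -0.03], 0], [[0, 0, -0.02], 0], [[0, 0, 0], 0], [[0, 0, 0], 0]]}}

```text
time_s: 16.25
position: [419.8, 67.9, 193.4]
eef_rot: [0.076, 0.997, 0.0, 0.003]
contact_force: [0.2, -0.8, -1.1]
width: 0.1
finger_force: 0.0
```

Run:
```python
from h import *
rh();levers('s5')
im,d,m=snap('wrist','w5'); P=cloud(m,d); R=pose()[1]
hsv=cv2.cvtColor(im,cv2.COLOR_BGR2HSV)
for nn,(lo,hi) in dict(red=((0,150,40),(8,255,255)),yel=((24,180,60),(32,255,255)),blue=((105,150,40),(125,255,255))).items():
    k=cv2.inRange(hsv,np.array(lo),np.array(hi));ys,xs=np.nonzero(k)
    Q=P[k>0];q=(Q-AX)@R;q=q[np.abs(q[:,1])<25]; s=np.c_[q[:,0],q[:,1],-q[:,2]]
    if len(s): print(nn,len(xs),'med',np.nanmedian(s,0).round(1),np.nanpercentile(s,2,0).round(1),np.nanpercentile(s,98,0).round(1))
    if nn=='red': 
        f=np.polyfit(s[:,0],s[:,2],1); print('slope deg',np.degrees(np.arctan(f[0])))
```

```text
rho 90.0 lat 0.3 h 113.6 [ 0.2 -0.8 -1.1] [-0.3 -0.8  1.1] 0.07197107081150647 16.25
red 17 median rho,h [ 41.9 -23.3] min [ 39.6 -32.8] max [ 46.8 -16.1] ang down from hinge deg 71.9
yel 69 median rho,h [-85.6  51.6] min [-94.1  47.6] max [-72.9  55.2] ang down from hinge deg -21.0
red 248 med [ 50.8   0.4 -26.2] [ 48.   -8.6 -32.7] [ 53.5   9.4 -20.1]
slope deg -66.06299176730265
blue 106 med [17.9  0.8 69.2] [15.6 -2.6 68. ] [ 85.6   3.6 159.4]
```

View pics/w5.png

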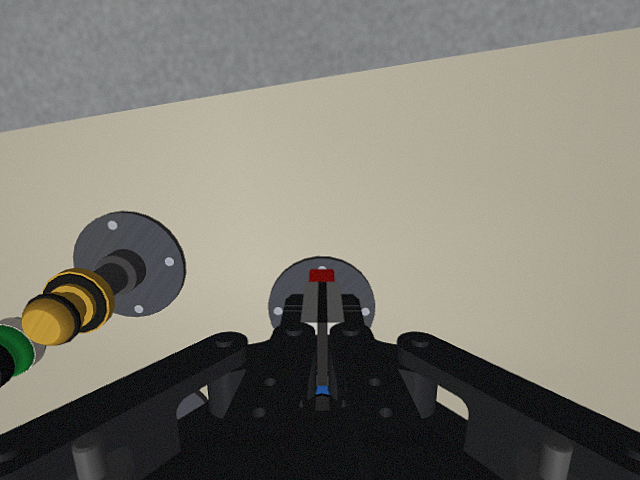

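The wrist view shows the red tip at (321,275) with a measured slope of 66° below level, so it is fully down. Now the yellow arm, mirrored.

>>> {"api": "apply_moves", "payload": {"deltas": [[[-0.02, 0, 0], 0], [[-0.035, 0, 0], 0], [[-0.035, 0, 0], 0], [[-0.035, 0, 0], 0], [[-0.03, 0, 0], 0], [[-0.015, 0, 0], 0], [[0, 0, 0], 0], [[0, 0, 0], 0], [[0, 0, 0], 0]]}}

```text
time_s: 17.1
position: [584.1, 42.4, 190.0]
eef_rot: [0.076, 0.997, 0.0, -0.002]
contact_force: [-0.4, -0.7, 0.8]
width: -0.1
finger_force: 0.0
```

```bash
python3 -c "from h import *;rh()"
```

```text
rho -75.3 lat -0.1 h 109.9 [-0.4 -0.7  0.8] [ 0.3 -0.8 -0.8] -0.10005319630058149 17.1
```

>>> {"api": "apply_moves", "payload": {"deltas": [[[-0.003, 0, 0.015], 0], [[0, 0, 0.02], 0], [[0, 0, 0.01], 0], [[0, 0, 0.005], 0], [[0, 0, 0.004], 0], [[0, 0, 0.004], 0], [[0, 0, 0.004], 0], [[0, 0, 0.004], 0], [[0, 0, 0.004], 0], [[0, 0, 0.004], 0], [[0, 0, 0.004], 0], [[0, 0, 0.002], 0]]}}

```text
time_s: 18.1
position: [588.7, 41.7, 110.9]
eef_rot: [0.076, 0.997, 0.0, -0.0]
contact_force: [2.1, -0.6, 1.9]
width: 0.1
finger_force: 0.8
```

```bash
python3 -c "from h import *;rh()"
```

```text
rho -80.3 lat -0.0 h 30.5 [ 2.1 -0.6  1.9] [-2.1 -0.2 -1.9] 0.055847518677229535 18.1
```

>>> {"api": "apply_moves", "payload": {"deltas": [[[-0.001, 0, 0.004], 0], [[-0.001, 0, 0.004], 0], [[-0.001, 0, 0.004], 0], [[-0.001, 0, 0.004], 0], [[-0.001, 0, 0.004], 0], [[-0.001, 0, 0.004], 0], [[-0.001, 0, 0.004], 0]]}}

```text
time_s: 18.68
position: [595.8, 40.6, 82.9]
eef_rot: [0.076, 0.997, 0.0, 0.0]
contact_force: [0.0, -0.5, 1.5]
width: -0.4
finger_force: 0.6
```

>>> {"api": "apply_moves", "payload": {"deltas": [[[0.002, 0, 0.0038], 0], [[0.002, 0, 0.0038], 0], [[0.002, 0, 0.0038], 0], [[0.002, 0, 0.0038], 0], [[0.002, 0, 0.0038], 0], [[0, 0, 0], 0]]}}

```text
time_s: 19.18
position: [584.6, 42.3, 63.5]
eef_rot: [0.076, 0.997, 0.0, -0.001]
contact_force: [0.0, -0.4, -0.2]
width: 0.2
finger_force: 0.1
```

>>> {"api": "apply_moves", "payload": {"deltas": [[[0.002, 0, 0.0025], 0], [[0.002, 0, 0.0025], 0], [[0.002, 0, 0.0025], 0], [[0.002, 0, 0.0025], 0], [[0.0015, 0, 0.002], 0], [[0.001, 0, 0.001], 0], [[0, 0, 0], 0]]}}

```text
time_s: 19.77
position: [574.9, 43.8, 51.1]
eef_rot: [0.076, 0.997, 0.0, -0.0]
contact_force: [0.3, -0.0, 0.5]
width: 0.2
finger_force: 0.2
```

```bash
python3 -c "from h import *;rh();levers('s6')"
```

```text
rho -66.3 lat -0.0 h -29.3 [ 0.3 -0.   0.5] [-0.3  0.  -0.5] 0.1896444746974654 19.7667
red 13 median rho,h [ 44.8 -22.2] min [ 41.  -28.2] max [ 48.3 -12.8] ang down from hinge deg 68.6
yel 30 median rho,h [-54.9 -20.2] min [-61.4 -31.3] max [-49.5  -4.7] ang down from hinge deg 58.4
```

>>> {"api": "apply_moves", "payload": {"deltas": [[[0.0008, 0, 0], 0], [[0.0008, 0, 0], 0], [[0.0008, 0, 0], 0], [[0, 0, 0], 0]]}}

```text
time_s: 20.15
position: [573.1, 44.1, 51.5]
eef_rot: [0.076, 0.997, 0.0, 0.0]
contact_force: [1.3, -0.4, -0.9]
width: 0.0
finger_force: 0.6
```

>>> {"api": "apply_moves", "payload": {"deltas": [[[0.0008, 0, 0], 0], [[0.0008, 0, 0], 0], [[0.0008, 0, 0], 0], [[0, 0, 0], 0]]}}

```text
time_s: 20.48
position: [571.6, 44.4, 51.8]
eef_rot: [0.076, 0.997, 0.0, 0.001]
contact_force: [4.7, -2.5, -1.0]
width: -0.1
finger_force: 1.9
```

```bash
python3 -c "from h import *;rh();levers('s7')"
```

```text
rho -62.9 lat 0.0 h -28.8 [ 4.7 -2.5 -1. ] [-5.1 -1.8  1. ] -0.11639011925476542 20.4833
red 15 median rho,h [ 46.7 -23.9] min [ 42.2 -28.1] max [ 49.7 -13.8] ang down from hinge deg 67.5
yel 28 median rho,h [-53.2 -24.1] min [-60.8 -34.7] max [-47.9  -8.2] ang down from hinge deg 61.7
```

>>> {"api": "apply_moves", "payload": {"deltas": [[[0.0008, 0, 0], 0], [[0.0008, 0, 0], 0], [[0.0008, 0, 0], 0], [[0, 0, 0], 0]]}}

```text
time_s: 20.87
position: [570.5, 44.5, 52.1]
eef_rot: [0.076, 0.997, -0.0, 0.002]
contact_force: [8.3, -1.0, -1.7]
width: 0.2
finger_force: 3.0
```

>>> {"api": "apply_moves", "payload": {"deltas": [[[0.0008, 0, 0], 0], [[0.0006, 0, 0], 0], [[0, 0, 0], 0], [[0, 0, 0], 0]]}}

```text
time_s: 21.2
position: [570.0, 44.6, 52.4]
eef_rot: [0.076, 0.997, -0.0, 0.003]
contact_force: [9.7, -1.8, -2.3]
width: 0.0
finger_force: 3.7
```

```bash
python3 -c "from h import *;rh();levers('s8')"
```

```text
rho -61.2 lat 0.0 h -28.4 [ 9.7 -1.8 -2.3] [-9.9 -0.3  2.4] 0.030368882506538398 21.2
red 13 median rho,h [ 47.1 -23.4] min [ 43.4 -28. ] max [ 49.9 -14.8] ang down from hinge deg 66.8
yel 29 median rho,h [-51.7 -26.5] min [-57.6 -33.6] max [-46.6 -14.4] ang down from hinge deg 64.1
```

>>> {"api": "apply_moves", "payload": {"deltas": [[[-0.004, 0, 0], 0], [[-0.01, 0, 0], 0], [[-0.015, 0, 0], 0], [[-0.005, 0, -0.02], 0], [[0, 0, -0.035], 0], [[0, 0, -0.035], 0], [[0, 0, -0.035], 0], [[0, 0, -0.035], 0], [[0, 0, -0.03], 0], [[0, 0, 0], 0], [[0, 0, 0], 0], [[0, 0, 0], 0]]}}

```text
time_s: 22.25
position: [599.2, 40.1, 240.3]
eef_rot: [0.076, 0.997, 0.0, -0.001]
contact_force: [0.1, -0.5, -0.5]
width: -0.2
finger_force: 0.0
```

Run:
```python
from h import *
rh();levers('s9')
im,d,m=load('s9');P=cloud(m,d);hsv=cv2.cvtColor(im,cv2.COLOR_BGR2HSV);R=pose()[1]
k=cv2.inRange(hsv,np.array((22,150,50)),np.array((34,255,255)));Q=P[k>0];q=(Q-AX)@R;q=q[(abs(q[:,1])<14)&(q[:,0]<-40)&(-q[:,2]<10)&(q[:,0]>-110)]
A=np.linalg.svd(q-q.mean(0))[2][2];print('normal',A,'mean',q.mean(0),len(q))
a=cv2.resize(im[160:290,310:450],None,fx=4.4,fy=4.4,interpolation=cv2.INTER_CUBIC);cv2.imwrite('pics/s9c.png',a)
im,d,m=snap('wrist','w6');P=cloud(m,d);q=(P.reshape(-1,3)-AX)@R
hsv=cv2.cvtColor(im,cv2.COLOR_BGR2HSV);k=cv2.inRange(hsv,np.array((105,150,40)),np.array((125,255,255))).ravel()>0
s=q[k&(abs(q[:,1])<30)&(abs(q[:,0])<30)];print('blue',len(s),np.nanmedian(s,0).round(1))
```

```text
rho -90.4 lat -0.0 h 160.1 [ 0.1 -0.5 -0.5] [-0.2 -0.5  0.5] -0.19362715375819117 22.25
red 14 median rho,h [ 46.4 -23.9] min [ 43.8 -29.6] max [ 49.3 -17. ] ang down from hinge deg 67.7
yel 76 median rho,h [-52.2 -24. ] min [-57.6 -35.2] max [-47.3 -16.6] ang down from hinge deg 62.5
normal [-0.9297028  -0.02197755 -0.36765432] mean [-52.35115422   1.33715892  24.72088937] 76
blue 2962 [  0.1   0.7 -68.9]
```

View pics/s9c.png

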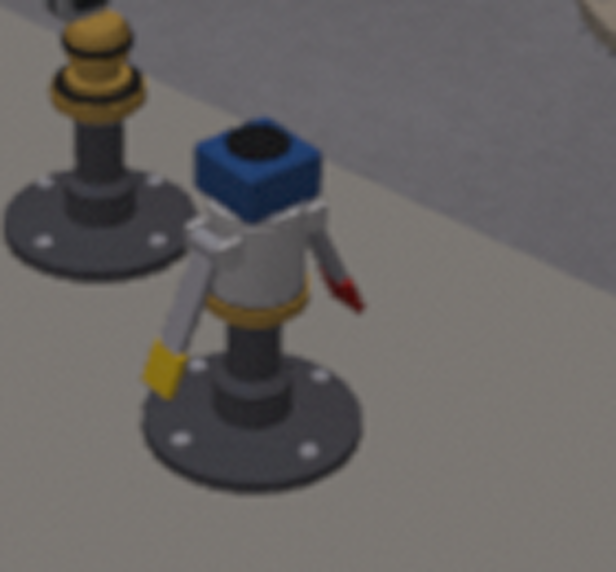

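Both arms are fully down: yellow at crop (165,370) with a face slope of about 68°, red at crop (345,293). The filter is upright and home, and the gripper is clear.

```bash
python3 -c "
from rig import r
print(r.hand_in())"
```

```text
the job is handed in; nothing more can be done
None
```

I fitted the filter to the leftmost post, pushed it home with about 19 N, swung both cam arms fully down one after the other, let go of it and handed the job in; the final camera check agreed, but no verdict came back.

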